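# Index the rotary drilling fixture to its next hole

### The arm

A 7-joint arm with a two-finger parallel gripper is mounted at the origin on a cart in front of the work surface, level with it; the furniture and walls round the work are solid. World frame = base frame: x ahead of the robot, y to its left, z up, the work surface at z = 0. Lengths are in m, angles in rad, forces in N, time in s.
With the tool pointing down it reaches from about 0.4 to 0.85 m from the base axis. Payload 10.4 kg.
Tool frame: the origin (TCP) lies between the finger pads; the fingertips stand manip.finger_overhang ahead of it and the grasp point (between the pads) lies 11 mm behind it (manip.finger_overhang is the distance from the TCP to the fingertips, in m); x points along the fingers, z is the direction in which the jaws open and shut, and the axes are right-handed (so a half turn about x gives the same grasp; the last joint's range is limited). The gripper opens to 85 mm and grips with 20 to 120 N. Pads are 22 mm wide; open, the fingers measure 114 mm over their backs; the gripper's body (76 mm by 85 mm) begins 54 mm behind the grasp point. The pads swing forward as they close: fully open they stand 13 mm farther back than shut.
Start: joints at [1.086, 0.332, -0.065, 1.46, 0.022, 1.35, -0.088], TCP at [0.279, -0.56, 0.201] pointing down, gripper open.
Joint ranges: [-2.6, 2.6], [-0.5, 2.12], [-1.47, 1.34], [0.16, 2.42], [-1.27, 4.41], [0.06, 2.06], [-2.6, 2.6]. Speed limits (rad/s): [2.22, 2.22, 2.79, 2.79, 3.14, 3.14, 3.14].

### API

Orientations are given as a unit quaternion [x, y, z, w].
In Python, from workcell import get_obs, camera, workorder, manip gives the robot as it stands. The module is installed in compiled form; this text tells all that it offers.
- The arm moves only by the tool play_rows, never from a script. Its argument "increments" is text: rows parted by semicolons, each of 4 numbers parted by spaces: the shift along the tool's x, y, z in m, then the turn about the tool's x in rad. A call has 1 to 20 rows; each row shifts and turns the pose as measured when the row begins, along the tool's axes as they then stand; what a row does not reach is not made up. A row lasts 1/10 s, in which the tool goes at most 50 mm and 8.59 degrees, less where a joint would pass 70% of its speed; a pose out of reach is approached as far as the arm can. A call is refused whole if a number of a shift passes 0.05 or a number of a turn 0.15, either way. A call with a gripper value outside its range is refused whole. "hand" is the gripper command: -1 is fully open, 1 is shut, values between are in proportion, set as the call begins (left out, the last holds). The fingers move at their own pace and stop on an object; "squeeze" is the grip in N (left out, the last holds). Time passes only in rows, so rows that do not move let the fingers close. It gives the time, the measured TCP pose, the force and the opening at its end, in the units of the state.
- get_obs(): the state, without advancing time (a new reading comes with each control period).
- camera(name): name is "scene" or "top" or "wrist"; returns a dict with "img" (384x512x3 uint8, blue, green, red), "fov_y" (degrees; the focal length in pixels is half the picture's height over the tangent of half this angle, whatever the lens; pixels are square), "cx", "cy" (the principal point, pixels), "R" (3x3) and "t" (3): a world point X has camera coordinates R X + t; the wrist camera has in their place "tool_from_camera" (4x4, takes a point from camera to tool coordinates, whose origin is the TCP and whose axes are the tool frame's). Camera axes: x right, y down, z forward; pixel columns grow to the right and rows downward; lengths in m; the calibration is good to about 2 mm. A picture is of the moment at which its call begins: read the wrist's pose just before it. There is no depth.
- workorder.hand_in(): hands the job in, once; it reports no verdict.
The state is a dict: "clock": time; "joint_pos": joint angles; "joint_velocities": joint speeds; "tau": joint torques, N m; "position": TCP position; "ee_rot": TCP orientation; "ft_force": force on the tool from outside, world axes, zero at the start; "torque": the same for the moment, N m; "grip_width": opening from 0.0 (shut) to 1.0 (fully open).
Only numpy, scipy, OpenCV 4.12 (cv2) and the standard library are available. Lean on these libraries where they do the work, as an engineer would, in place of code of your own. Each camera call takes 0.05 s, during which the arm holds its last target.

### The job

Move the rotary drilling fixture on by one hole: swing the drill guide right out off the work, draw the spring index pin up by its knob and turn the table clockwise (seen from above) with the pin drawn, then let the pin drop fully into the very next hole. When it has dropped in, swing the drill guide back in over the work, fully home, and let go. Do not disturb the tools lying about.

Things in the scene. Friction and masses are not known exactly. Their poses are not given: they have to be found in the camera images.
- bed: Fixed bed: grey plate 267 x 250 mm, 22 mm thick. Origin: underside, on the table's turning axis (plate spans x -142 to +125, y +-125 mm in its frame); z up. Six steel-rimmed index holes (12 mm wide, 9 mm deep) lie in its top on a circle of 98 mm radius, at 0, 60, 120 .. 300 degrees from its x axis. The pin starts in the one at -60 degrees. Three bolt heads stand 7 mm high on its corners.
- next_hole (a point): Mouth of the next hole clockwise, at -120 degrees on the 98 mm circle, in the plate's top (22 mm above the bench); the pin must end in it.
- hub_top (a point): Top of the nut in the middle of the round table, on the turning axis, 63 mm above the bench. The table is a dark disc of 80 mm radius; the work on it is a bright flange (67 mm radius, top 48 mm above the bench) with six studs, 10 mm thick and up to 60 mm above the bench, on a 50 mm radius.
- turntable (a joint): Angle of the table, rad: about 0 at the start hole, growing clockwise seen from above; the next hole is at 1.047. About 0.12 N m of friction, stays where left. It turns only while the pin is out of its hole (else about 0.01 rad of play); with the guide in, the guide's sleeve blocks the studs.
- pin (a joint): Lift of the spring index pin, m: 0 fully down in a hole, clear of the hole (tip level with the plate's face) at 0.009, upper stop 0.016. A spring pushes it down with about 4 N when down and 6 N at the top. Let go between holes, it slides on the plate at about 0.009 and snaps into a hole when over it.
- knob_center (a point): Gripping centre of the pin's black knob: upright cylinder 26 mm across, 67 to 90 mm above the bench with the pin down, this point at 80 mm; below it a 17 mm neck down to 56 mm over a 28 mm wide boss, top at 53 mm. It stands 98 mm from the turning axis on an arm of the table and goes round and up with the pin; it spins freely on the pin, so the hand need not turn with the table.
- guide (a joint): Angle of the drill guide, rad: 0 fully home over the work, growing as it swings outward (anticlockwise seen from above) away from the table; stop at 1.0. Right out means more than 0.6. Friction about 0.12 N m; it stays where left.
- guide_handle (a point): Gripping centre of the black upright handle on the free end of the drill guide, 105 mm above the bench: round, 23 to 25 mm across, 86 to 120 mm above the bench, fixed to the guide. Under it a dark arm 20 mm wide (end eye 28 mm wide, top at 80 mm) and a sleeve down to 51 mm above the bench between the studs. Moves level on an arc of 125 mm radius about guide_pivot.
- guide_pivot (a point): Upright axis on which the drill guide swings, at x -125, y +50 mm in the bed's frame; this point is 72 mm above the bench; the post's bolt ends at 89 mm.
- caliper_center (a point): Centre of a steel caliper, 62 x 230 x 16 mm, lying on the bench left of the fixture; leave it alone.
- tape_black_center (a point): Centre of a roll of black tape, 53 mm across and 19 mm high, left of the fixture; leave it alone.
- bolt_m12_center (a point): Centre of a hex bolt with nut, 20 x 64 x 18 mm, lying right of the fixture; leave it alone.

How it is judged:
On the way, in this order (a step that is already met when the one before it is completed fails the run):
1. the drill guide is swung right out (value of joint guide above 0.6 rad), for 0.1 s.
2. the pin is drawn clear of its hole (value of joint pin above 0.009 m and value of joint turntable below 0.15 rad), for 0.05 s.
3. the table is turned clockwise with the pin out of the holes (value of joint pin above 0.006 m and value of joint turntable above 0.4 rad), for 0.05 s.
4. the pin has dropped fully into the next hole (value of joint pin below 0.0025 m and value of joint turntable between 1.012 and 1.082 rad), for 0.2 s.
5. the drill guide is swung back home (value of joint guide below 0.06 rad), for 0.2 s.
At the end, for the whole second after the job is handed in: The table stands one hole clockwise of its start (1.047 rad, within 0.035), the pin is fully down in that hole (within 2.5 mm), the drill guide is home over the work (within 0.06 rad), and table and guide are at rest (all of step 4 and value of joint guide below 0.06 rad and velocity of joint turntable between -0.05 and 0.05 rad/s and velocity of joint guide between -0.05 and 0.05 rad/s); the robot touches nothing.
It fails at once if the table is turned the wrong way (value of joint turntable below -0.15 rad).
It fails at once if the table is turned well past the next hole (value of joint turntable above 1.4 rad).
It fails at once if the caliper is disturbed (moved over 30 mm) (distance of caliper_center from where it was at the start of the episode above 0.03 m).
It fails at once if the tape roll is disturbed (moved over 30 mm) (distance of tape_black_center from where it was at the start of the episode above 0.03 m).
It fails at once if the bolt is disturbed (moved over 30 mm) (distance of bolt_m12_center from where it was at the start of the episode above 0.03 m).
It also fails if it takes over 67 s, if anything falls off the work surface, if the arm or the gripper's body presses on something with over 40 N, if the wrist force passes 120 N, or if a joint passes its speed limit or range.

## Working session

There is one attempt and no reset: what is moved stays moved. The work goes in short steps, Python scripts to look and compute and a tool call to move; the robot and the scene stay as the last step left them, time stands still between calls to the robot, and variables do not carry over. Pictures are saved under pics/ and viewed, and the job is handed in when it is done.

Besides the shell and the picture viewer there is one more tool, called after "Request:" by a JSON object that holds its "method" and its "body". play_rows: Moves the arm, as the interface text tells. Its arguments: {"type":"object","properties":{"increments":{"type":"string"},"hand":{"type":"number"},"squeeze":{"type":"number"}},"required":["increments"]}

```bash
mkdir -p pics; ls
python3 - <<'E'
from workcell import get_obs, camera, workorder, manip
import cv2,json
o=get_obs()
for k,v in o.items(): print(k,v)
print(manip.finger_overhang, [a for a in dir(manip) if a[0]!='_'])
for n in ("scene","top","wrist"):
    c=camera(n); cv2.imwrite(f"pics/{n}0.png",c["img"])
    print(n,{k:(v.tolist() if hasattr(v,'tolist') else v) for k,v in c.items() if k!='img'})
E
```

```text
pics
clock 0.0
joint_pos [ 1.08647027  0.33288794 -0.06467793  1.46093181  0.02156263  1.34991772
 -0.08853964]
joint_velocities [ 8.96793370e-04  2.92046809e-04 -8.41812040e-05  6.18420483e-04
  1.03496217e-03  1.10593293e-03  2.07243091e-03]
tau [-4.67068567e-04 -6.25450301e+01  4.89622657e-02 -3.91596901e+01
  1.61656685e-02  9.96328716e-03  6.42337000e-05]
position [ 0.27823869 -0.5591782   0.20041041]
ee_rot [ 0.37259864  0.60157763 -0.37208152  0.60069123]
ft_force [-0.10562208 -0.17381359  0.35542235]
torque [ 0.02291104 -0.06648296  0.00324227]
grip_width 0.9970631946727698
0.008 ['MotionError', 'finger_overhang']
scene {'fov_y': 53.57673054996215, 'cx': 256.81666013993623, 'cy': 190.26961715038072, 'R': [[-0.5309928381671508, -0.8472220152286158, -0.01616980912555171], [-0.5531029645728475, 0.3609853279643659, -0.7508439941660228], [0.6419686257099495, -0.38974921411905644, -0.660281632106828]], 't': [0.2878357970142322, 0.32480503560456325, 0.9695719960303997]}
top {'fov_y': 54.58486706370687, 'cx': 252.98224042142795, 'cy': 187.9333341410726, 'R': [[0.03279517402982344, -0.9994615581074807, -0.0010346138025954556], [-0.9750164114889063, -0.03176547708218233, -0.21984983919265647], [0.2196985978281362, 0.008218779173835388, -0.9755331761561172]], 't': [0.037117442710214686, 0.49925229342369387, 0.9190292155790127]}
wrist {'fov_y': 71.38606397148202, 'cx': 257.0282394217383, 'cy': 190.6439772379649, 'tool_from_camera': [[-0.0006054111008625309, -0.2664627038685542, 0.9638450398920235, -0.17290898283658454], [-0.0006986533297312652, -0.9638448685866553, -0.26646309534848533, 0.0668716741989108], [0.9999995726803695, -0.0008347132623597182, 0.0003973573276448239, 1.7100354980259524e-05], [0.0, 0.0, 0.0, 1.0]]}
```

View pics/top0.png

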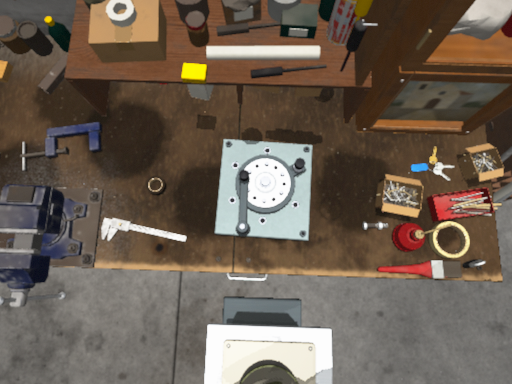

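View pics/scene0.png

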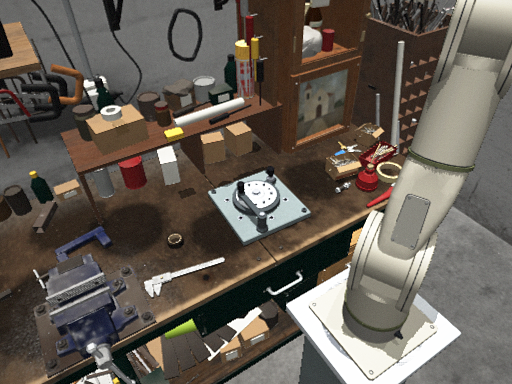

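View pics/wrist0.png

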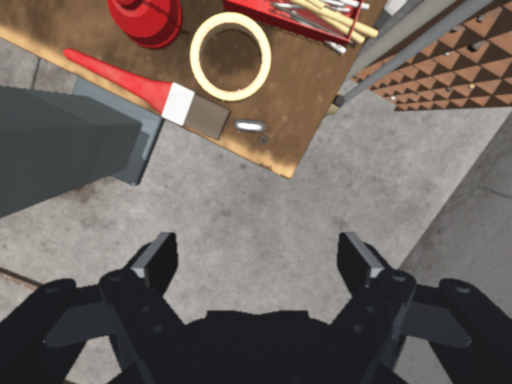

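```bash
cat > h.py <<'E'
import numpy as np, cv2
from workcell import get_obs, camera
from scipy.spatial.transform import Rotation as Rt
def K(c):
    f=c["img"].shape[0]/2/np.tan(np.radians(c["fov_y"])/2)
    return np.array([[f,0,c["cx"]],[0,f,c["cy"]],[0,0,1]])
def ext(c,o=None):
    if "R" in c: return np.array(c["R"]),np.array(c["t"])
    T=np.array(c["tool_from_camera"]); W=np.eye(4); W[:3,:3]=Rt.from_quat(o["ee_rot"]).as_matrix(); W[:3,3]=o["position"]
    M=np.linalg.inv(W@T); return M[:3,:3],M[:3,3]
def proj(c,P,o=None):
    R,t=ext(c,o); q=(R@np.atleast_2d(P).T).T+t; q=q@K(c).T; return q[:,:2]/q[:,2:]
def back(c,uv,z,o=None):
    R,t=ext(c,o); C=-R.T@t
    d=R.T@np.linalg.inv(K(c))@np.array([uv[0],uv[1],1.]); return C+d*(z-C[2])/d[2]
def crop(c,name,x0,y0,x1,y1,s):
    im=cv2.resize(c["img"][y0:y1,x0:x1],None,fx=s,fy=s,interpolation=cv2.INTER_CUBIC); cv2.imwrite("pics/"+name,im)
E
python3 - <<'E'
from h import *
c=camera("top"); crop(c,"top1.png",205,130,325,250,5)
c=camera("scene"); crop(c,"scene1.png",200,155,320,250,6)
E
```

```text
(no output)
```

View pics/top1.png

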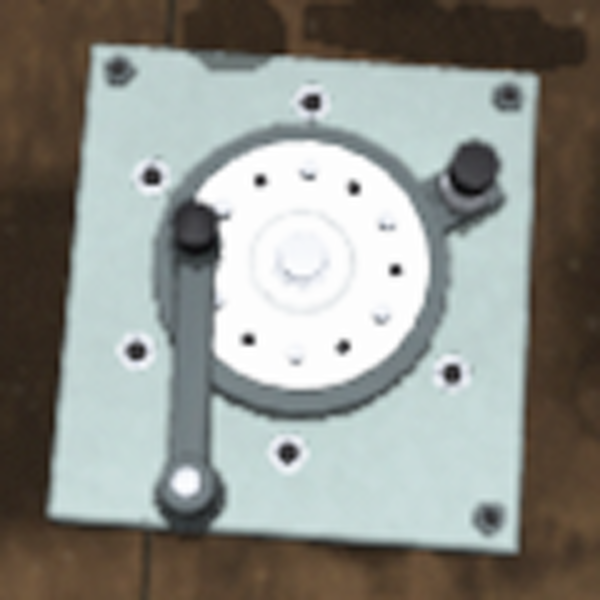

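View pics/scene1.png

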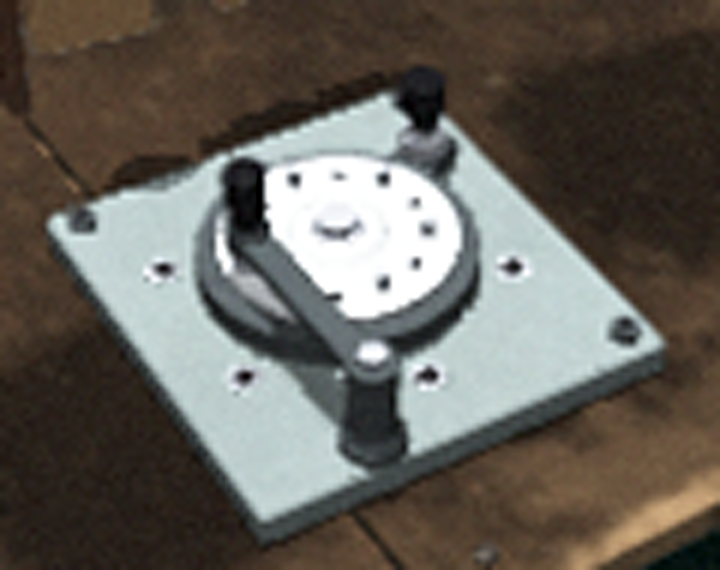

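Run:
```python
from h import *
from scipy.optimize import least_squares
c=camera("top"); s=camera("scene")
up=lambda p:(205-.4+p[0]/5,130-.4+p[1]/5)
us=lambda p:(200-.42+p[0]/6,155-.42+p[1]/6)
H={0:(312,102),60:(152,176),120:(137,351),180:(288,453),240:(452,373)}
Hs={60:(162,269),120:(245,377),180:(428,376),240:(513,266)}
def f(x,cams):
    r=[]
    for cam,h,u in cams:
        P=[[x[0]+.098*np.cos(x[2]+np.radians(a)),x[1]+.098*np.sin(x[2]+np.radians(a)),.022] for a in h]
        r.append((proj(cam,np.array(P))-np.array([u(p) for p in h.values()])).ravel())
    return np.concatenate(r)
for cams in ([(c,H,up)],[(s,Hs,us)],[(c,H,up),(s,Hs,us)]):
    r=least_squares(f,[.6,0,0],args=(cams,)); print(r.x,np.abs(r.fun).max())
x=r.x; th=x[2]; R=np.array([[np.cos(th),-np.sin(th)],[np.sin(th),np.cos(th)]])
piv=x[:2]+R@[-.125,.05]; print("pivot",piv,"next",x[:2]+R@[.098*np.cos(np.radians(-120)),.098*np.sin(np.radians(-120))])
k=x[:2]+.098*np.array([np.cos(th-np.pi/3),np.sin(th-np.pi/3)]); print("knob pred",k)
print("knob top obs",back(c,up((476,158)),.09), back(s,us((420,78)),.09))
print("handle top",back(c,up((196,220)),.12),back(s,us((243,170)),.12))
print("pivot obs",back(c,up((186,481)),.089))
```

```text
[ 0.51643114  0.02234896 -0.03975782] 0.10978722523850593
[ 0.51586696  0.01997197 -0.04102532] 0.12211156815934032
[ 0.51616946  0.02160422 -0.03832723] 0.5394747986743482
pivot [0.39317715 0.07635723] next [ 0.46395339 -0.06132636]
knob pred [ 0.56188142 -0.06508151]
knob top obs [ 0.5641982  -0.06461793  0.09      ] [ 0.56209522 -0.06563109  0.09      ]
handle top [0.51869846 0.07666213 0.12      ] [0.51571094 0.07613765 0.12      ]
pivot obs [0.39350332 0.07759757 0.089     ]
```

```bash
cat >> h.py <<'E'
def go(target, zdir=None, o=None):
    "print shift in tool axes to world target of TCP, yaw needed"
    o=o or get_obs(); M=Rt.from_quat(o["ee_rot"]).as_matrix()
    d=M.T@(np.array(target)-o["position"])
    print("pos",np.round(o["position"],4),"shift tool",np.round(d,4))
    print("M",np.round(M,3).tolist(),"yaw z",np.arctan2(M[1,2],M[0,2]))
E
python3 -c "
from h import *
go([.518,.0755,.2])"
```

```text
pos [ 0.2785 -0.5595  0.201 ] shift tool [ 0.0011  0.4974 -0.4617]
M [[-0.0, 0.895, 0.446], [0.0, 0.446, -0.895], [-1.0, 0.0, -0.0]] yaw z -1.108981654858059
```

Request:
{"method": "play_rows", "body": {"increments": "0 0.03 -0.03 0.1155;0 0.03 -0.03 0.1155;0 0.03 -0.03 0.1155;0 0.03 -0.03 0.1155;0 0.03 -0.04 0;0 0.03 -0.04 0;0 0 -0.045 0;0 0 -0.045 0", "hand": -1}}

```text
clock: 1.15
position: [0.4241, -0.2393, 0.1993]
ee_rot: [-0.507, -0.492, 0.508, -0.492]
ft_force: [0.3, 0.5, 0.1]
grip_width: 1.002
```

```bash
python3 -c "
from h import *
go([.518,.0755,.2]);o=get_obs();print(o['joint_pos'],o['ft_force'],o['clock'])"
```

```text
pos [ 0.4241 -0.2393  0.1993] shift tool [-0.0013  0.0842 -0.3175]
M [[-0.001, 1.0, -0.031], [-0.002, -0.031, -1.0], [-1.0, -0.001, 0.002]] yaw z -1.6015075726020827
[ 0.67960788  0.04351628 -0.26753655  1.80486596  0.01412695  1.29509809
 -1.19304566] [0.32636156 0.47306338 0.09220662] 1.15
```

Request:
{"method": "play_rows", "body": {"increments": "0 0.021 -0.045 0;0 0.021 -0.045 0;0 0.021 -0.045 0;0 0.021 -0.045 0;0 0 -0.045 0;0 0 -0.045 0;0 0 -0.045 0", "hand": -0.1}}

```text
clock: 1.85
position: [0.518, 0.0811, 0.2]
ee_rot: [-0.508, -0.49, 0.509, -0.493]
ft_force: [1.2, -0.6, -0.1]
grip_width: 0.55
```

```bash
python3 -c "
from h import *
o=get_obs();c=camera('wrist')
go([.518,.0755,.095]);print(o['joint_pos'],o['grip_width'])
print(proj(c,[[.518,.0755,.12],[.518,.0755,.086]],o)); cv2.imwrite('pics/w1.png',c['img'])"
```

```text
pos [0.517  0.0905 0.2003] shift tool [0.1053 0.001  0.0149]
M [[0.003, 1.0, -0.025], [0.0, -0.025, -1.0], [-1.0, 0.003, -0.0]] yaw z -1.5956429762982358
[ 0.27458948  0.1516202  -0.56853287  1.70482118  0.08899584  1.30793426
 -1.91654086] 0.5503443653895723
[[262.04644138 187.79745922]
 [261.35857843 179.99132232]]
```

View pics/w1.png

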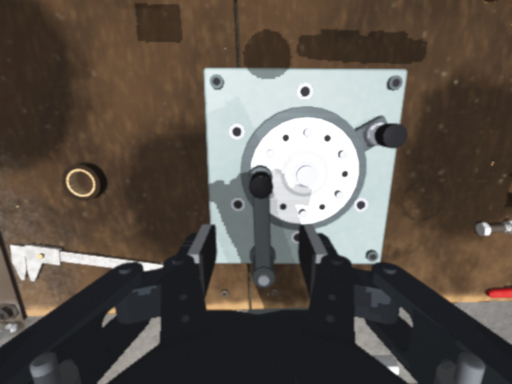

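Request:
{"method": "play_rows", "body": {"increments": "0.03 0.001 0.014 0;0.035 0 0 0;0.025 0 0 0;0.012 0 0 0;0 0 0 0;0 0 0 0"}}

```text
clock: 2.5
position: [0.5192, 0.0815, 0.0976]
ee_rot: [0.506, 0.494, -0.502, 0.497]
ft_force: [0.0, 0.4, -0.1]
grip_width: 0.552
```

```bash
python3 -c "
from h import *
o=get_obs();c=camera('wrist')
go([.518,.0755,.095]);print(o['ft_force'],o['grip_width'])
cv2.imwrite('pics/w2.png',c['img'])"
```

```text
pos [0.5194 0.0815 0.0978] shift tool [ 0.0027 -0.0013  0.006 ]
M [[0.008, 1.0, -0.016], [0.002, -0.016, -1.0], [-1.0, 0.008, -0.002]] yaw z -1.587036639246847
[ 0.04636058  0.36404301 -0.06634427] 0.5521642777498281
```

View pics/w2.png

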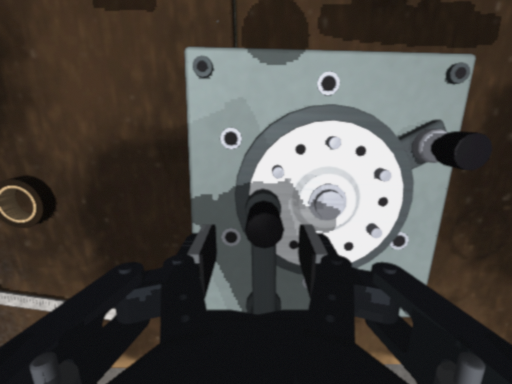

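Request:
{"method": "play_rows", "body": {"increments": "0.002 -0.001 -0.0125 -0.1;0 -0.0007 -0.0125 -0.1;0 -0.0007 -0.0125 -0.1;0 -0.0007 -0.0125 -0.1;0 -0.0007 -0.0125 -0.1;0 -0.0007 -0.0125 -0.1;0 -0.0007 -0.0125 -0.1;0 -0.0007 -0.0125 -0.1;0 -0.0007 -0.0125 -0.1;0 0 0 0;0 0 0 0"}}

```text
clock: 3.65
position: [0.4799, 0.1834, 0.1104]
ee_rot: [0.233, 0.659, -0.224, 0.679]
ft_force: [-0.1, -0.2, 1.1]
grip_width: 0.544
```

```bash
cat > ang.py <<'E'
from h import *
PIV=np.array([.3932,.0764])
o=get_obs();p=o['position'][:2]-PIV
M=Rt.from_quat(o["ee_rot"]).as_matrix()
print("tcp r,ang",np.hypot(*p),np.arctan2(p[1],p[0]),"ypaw y-axis",np.arctan2(M[1,1],M[0,1]),"z",o['position'][2],o['ft_force'],o['joint_pos'],o['clock'])
E
python3 - <<'E'
from ang import *
c=camera('top');crop(c,'t2.png',180,120,340,250,5)
c=camera('wrist');cv2.imwrite('pics/w3.png',c['img'])
E
```

```text
tcp r,ang 0.1377300677510643 0.8896041366517892 ypaw y-axis 0.9123904161206207 z 0.11043543371264886 [-0.13851526 -0.24828132  1.10673821] [ 0.22940223  0.21397724 -0.75847563  1.86165014  0.1787749   1.10045022
 -1.25343131] 3.65
```

View pics/w3.png

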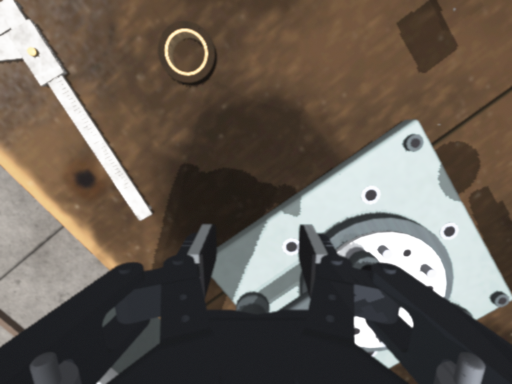

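View pics/t2.png

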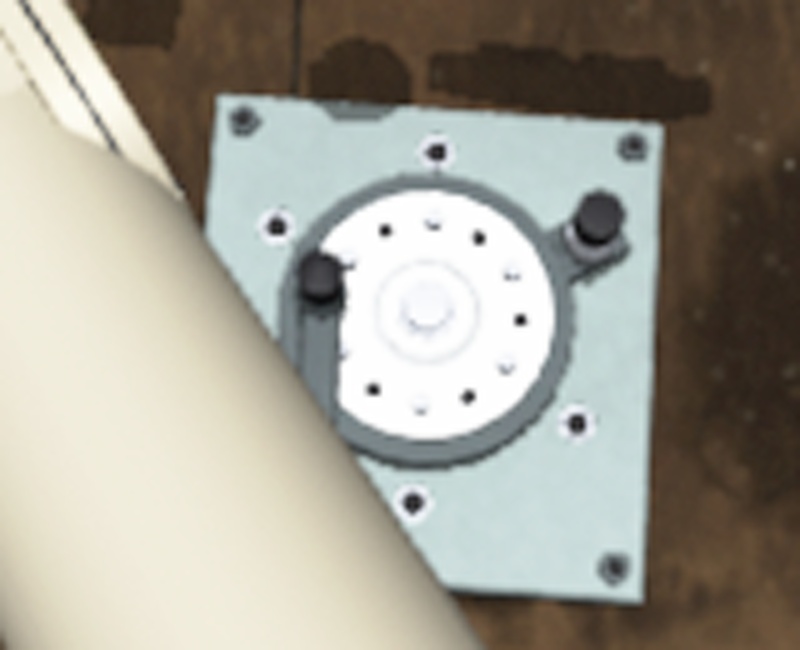

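Request:
{"method": "play_rows", "body": {"increments": "-0.04 0 0 0;-0.02 0 0 0.14;0 0 0.02 0.14;0 0 0.02 0.14;0 0 0.02 0.14;0 0 0.02 0.14;0 0 0.02 0.14;0 0 0 0.05;0 0 0 0"}}

```text
clock: 4.65
position: [0.5279, 0.0869, 0.1751]
ee_rot: [0.519, 0.483, -0.5, 0.498]
ft_force: [0.4, 0.3, 0.4]
grip_width: 0.549
```

Run:
```python
from h import *
o=get_obs();c=camera('wrist');go([.518,.0765,.095],o=o)
print(proj(c,[[.518,.0765,.12]],o),o['joint_pos'],o['clock']); cv2.imwrite('pics/w4.png',c['img'])
```

```text
pos [0.5279 0.0869 0.1751] shift tool [ 0.0797 -0.0121  0.0112]
M [[0.033, 0.999, -0.038], [0.003, -0.038, -0.999], [-0.999, 0.033, -0.005]] yaw z -1.6085271186197823
[[268.92519543 207.15477405]] [ 0.29448487  0.1724804  -0.60094305  1.74022423  0.11002899  1.22796647
 -1.941959  ] 4.65
```

View pics/w4.png

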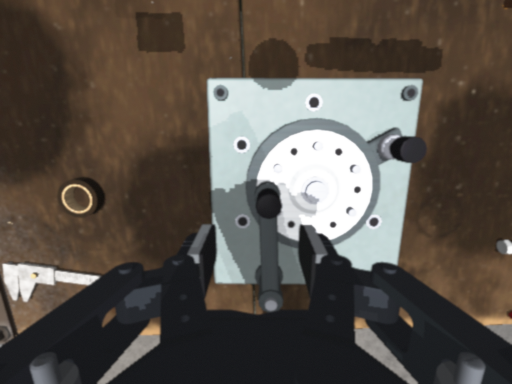

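Run:
```python
from h import *
o=get_obs();c=camera('wrist')
R=Rt.from_euler('z',-.0395).as_matrix()
P=[[.5162,.0219,.063],[.3932,.0764,.089],[.518,.0765,.12]]+[list(np.array([.5162,.0219,.022])+R@[.098*np.cos(a),.098*np.sin(a),0]) for a in np.radians([0,60,120,240])]
print(proj(c,P,o)); crop(c,'w5.png',190,70,430,310,3)
```

```text
[[315.99807684 191.89572721]
 [270.53886107 305.63315293]
 [268.51061784 207.24047243]
 [313.16172581 102.04354451]
 [241.00407747 144.31693558]
 [241.87086926 220.7720566 ]
 [372.80040474 221.26281996]]
```

View pics/w5.png

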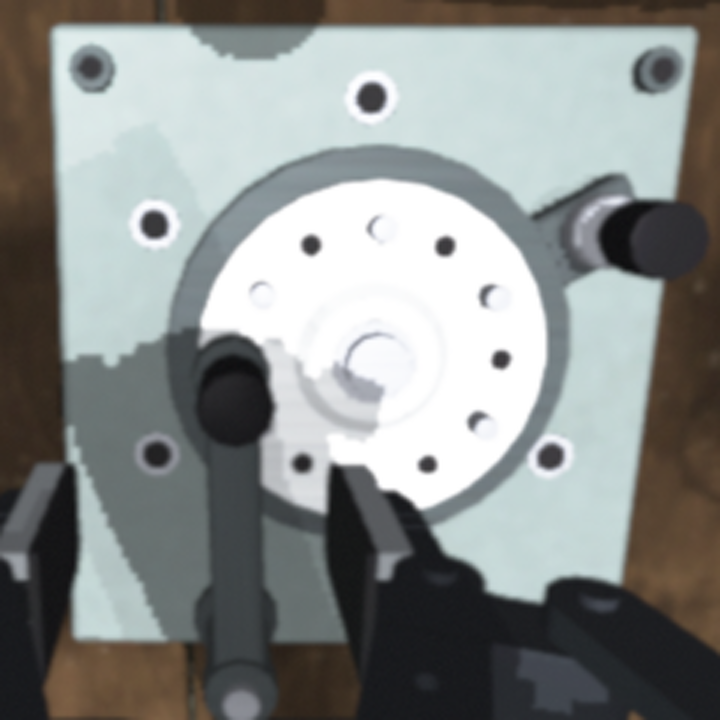

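Request:
{"method": "play_rows", "body": {"increments": "0.02 -0.011 0.011 0;0.03 0 0 0;0.025 0 0 0;0.01 0 0 0;0 0 0 0"}}

```text
clock: 5.25
position: [0.52, 0.0787, 0.0886]
ee_rot: [0.516, 0.486, -0.496, 0.501]
ft_force: [1.0, 0.7, 0.2]
grip_width: 0.55
```

Run:
```python
from h import *
go([.519,.0765,.095])
```

```text
pos [0.52   0.0787 0.0886] shift tool [-0.0065 -0.0007  0.0022]
M [[0.036, 0.999, -0.025], [0.004, -0.025, -1.0], [-0.999, 0.036, -0.005]] yaw z -1.5958974943461834
```

Request:
{"method": "play_rows", "body": {"increments": "-0.007 -0.001 0.002 0;0 0 0 0"}}

```text
clock: 5.45
position: [0.5195, 0.0773, 0.0978]
ee_rot: [0.516, 0.486, -0.495, 0.502]
ft_force: [0.1, -0.2, -0.2]
grip_width: 0.554
```

Request:
{"method": "play_rows", "body": {"increments": "0 0 0 0;0 0 0 0;0 0 0 0;0 0 0 0;0 0 0 0;0 0 0 0", "hand": 1, "squeeze": 30}}

```text
clock: 6.05
position: [0.5212, 0.0776, 0.1009]
ee_rot: [0.518, 0.485, -0.494, 0.503]
ft_force: [0.3, -1.2, -0.0]
grip_width: 0.002
```

```bash
python3 ang.py
```

```text
tcp r,ang 0.1280054191801634 0.009213594274875055 ypaw y-axis -0.023580229577126247 z 0.10086934051185947 [ 0.25818322 -1.15061909 -0.04467226] [ 0.29879672  0.2184014  -0.59323595  1.85710957  0.14707088  1.06488644
 -1.94400316] 6.05
```

Run:
```python
from h import *
c=camera('wrist');crop(c,'w6.png',130,100,390,330,3)
c=camera('scene');crop(c,'s6.png',150,100,350,260,4)
```

```text
(no output)
```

View pics/w6.png

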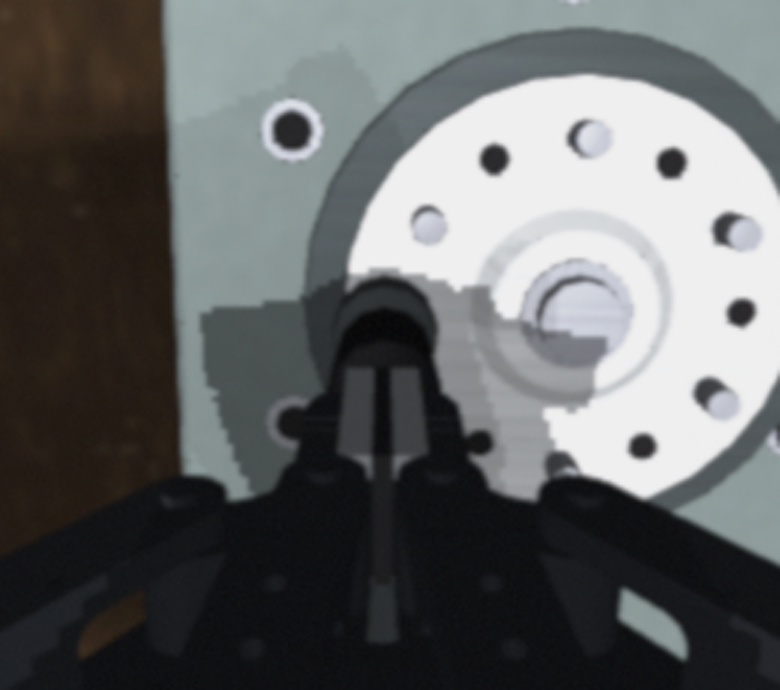

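View pics/s6.png

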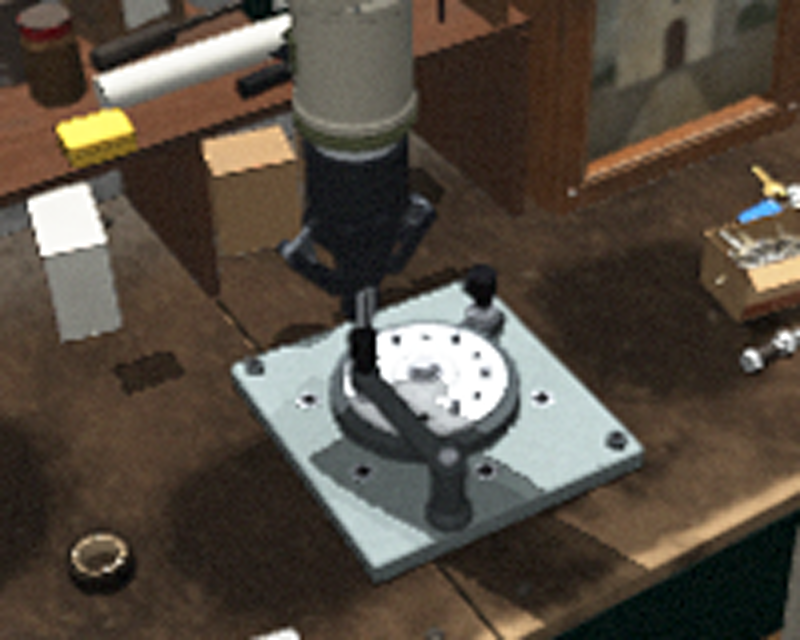

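Run:
```python
from h import *
o=get_obs();print(o['position'],o['joint_pos'])
c=camera('wrist');s=camera('scene')
P=[[.519,.0765,z] for z in (.08,.086,.1,.12,.14)]
print((proj(s,P)-[150,100])*4)
print((proj(c,P,o)-[130,100])*3)
M=Rt.from_quat(o["ee_rot"]).as_matrix()
T=[o['position']+M@[d,0,0] for d in (-.05,-.02,0,.008)]
print(T[-1],(proj(s,T)-[150,100])*4);print((proj(c,T,o)-[130,100])*3)
```

```text
[0.52113147 0.07756714 0.10080458] [ 0.29878691  0.21845969 -0.5932287   1.85718988  0.14707768  1.06492519
 -1.94399917]
[[360.12354281 367.67670767]
 [359.78347044 362.06332702]
 [358.98128599 348.82212578]
 [357.8137562  329.55037739]
 [356.62010529 309.84746261]]
[[384.58235398 333.91304535]
 [384.55748291 341.17158506]
 [384.49336372 359.8845535 ]
 [384.38351886 391.94240706]
 [384.24451558 432.51004408]]
[0.52146786 0.07760513 0.09281174] [[355.01677498 299.41545072]
 [355.87057446 328.33339721]
 [356.42363079 347.06525833]
 [356.64135565 354.43953751]]
[[379.27057922 459.07154859]
 [379.51804806 387.56951923]
 [379.6399348  352.35235866]
 [379.68184415 340.24334548]]
```

Run:
```python
from h import *
c=camera('wrist');T=np.linalg.inv(np.array(c['tool_from_camera']))
def pr(p):
    q=K(c)@(T[:3,:3]@np.array(p)+T[:3,3]); return np.round(q[:2]/q[2],1)
for x in (.008,-.005,-.02):
  for y in (-.011,0,.011): print(x,y,"shut",(pr([x,y,0])-[130,100])*3,"z.0425",pr([x,y,.0425]),"z.0235",pr([x,y,.0235]))
cv2.imwrite('pics/w7.png',cv2.resize(c['img'][180:384,150:370],None,fx=3.5,fy=3,interpolation=cv2.INTER_CUBIC))
```

```text
0.008 -0.011 shut [379.8 382.8] z.0425 [314.8 227.5] z.0235 [288.8 227.6]
0.008 0 shut [379.8 340.2] z.0425 [315.6 213.4] z.0235 [289.2 213.4]
0.008 0.011 shut [379.5 296.4] z.0425 [316.5 198.7] z.0235 [289.7 198.8]
-0.005 -0.011 shut [379.8 405.6] z.0425 [318.7 235.1] z.0235 [290.9 235.2]
-0.005 0 shut [379.5 360.3] z.0425 [319.7 220.1] z.0235 [291.5 220.1]
-0.005 0.011 shut [379.5 313.8] z.0425 [320.8 204.6] z.0235 [292.  204.6]
-0.02 -0.011 shut [379.5 436.2] z.0425 [324.1 245.3] z.0235 [293.9 245.3]
-0.02 0 shut [379.5 387.6] z.0425 [325.2 229.1] z.0235 [294.5 229.2]
-0.02 0.011 shut [379.5 337.2] z.0425 [326.5 212.4] z.0235 [295.2 212.4]
```

View pics/w7.png

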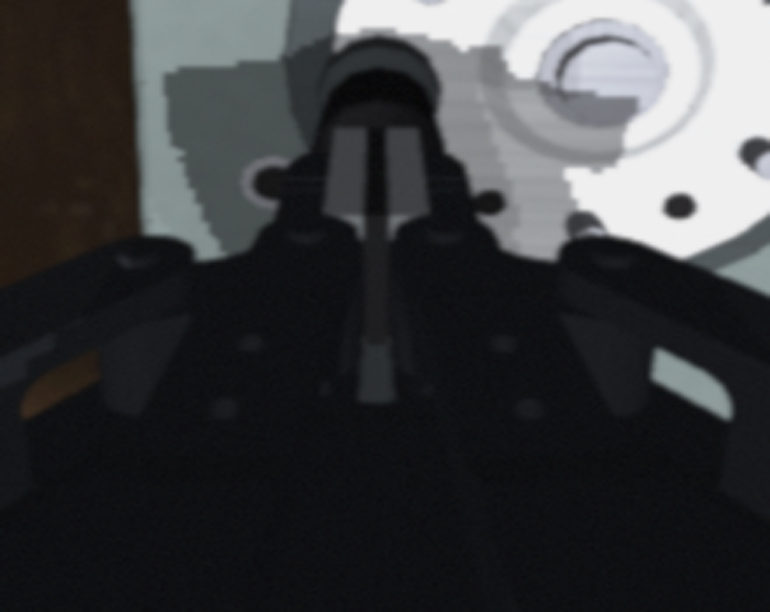

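Request:
{"method": "play_rows", "body": {"increments": "-0.02 0 0 0;0 -0.002 0.001 0;0 0 0 0;0 0 0 0;0 0 0 0", "hand": -0.1}}

```text
clock: 6.8
position: [0.5175, 0.0763, 0.1199]
ee_rot: [0.517, 0.485, -0.494, 0.503]
ft_force: [-0.4, 0.6, -0.2]
grip_width: 0.55
```

Run:
```python
from h import *
o=get_obs();go([.519,.0765,.07],o=o);print(o['ft_force'])
c=camera('wrist');crop(c,'w8.png',130,130,390,330,3)
s=camera('scene');crop(s,'s8.png',210,130,290,210,8)
```

```text
pos [0.5175 0.0763 0.1199] shift tool [ 0.0499 -0.0005 -0.    ]
M [[0.04, 0.999, -0.023], [0.005, -0.024, -1.0], [-0.999, 0.04, -0.006]] yaw z -1.5942584731762097
[-0.43093729  0.62628708 -0.23465765]
```

View pics/s8.png

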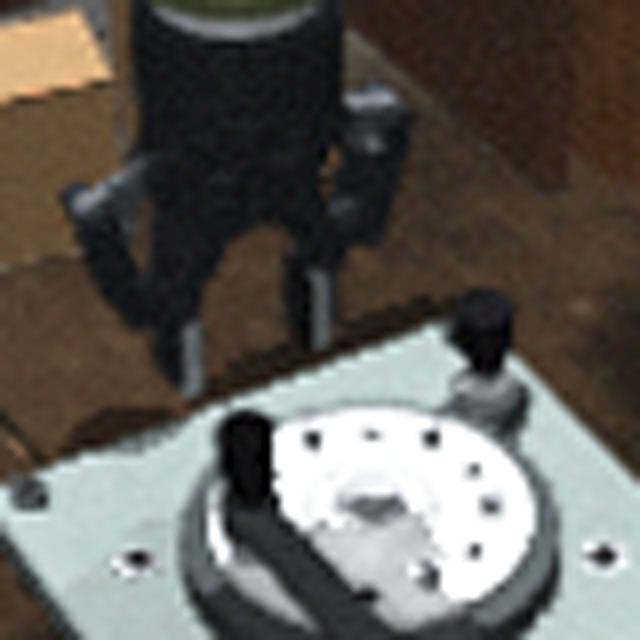

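View pics/w8.png

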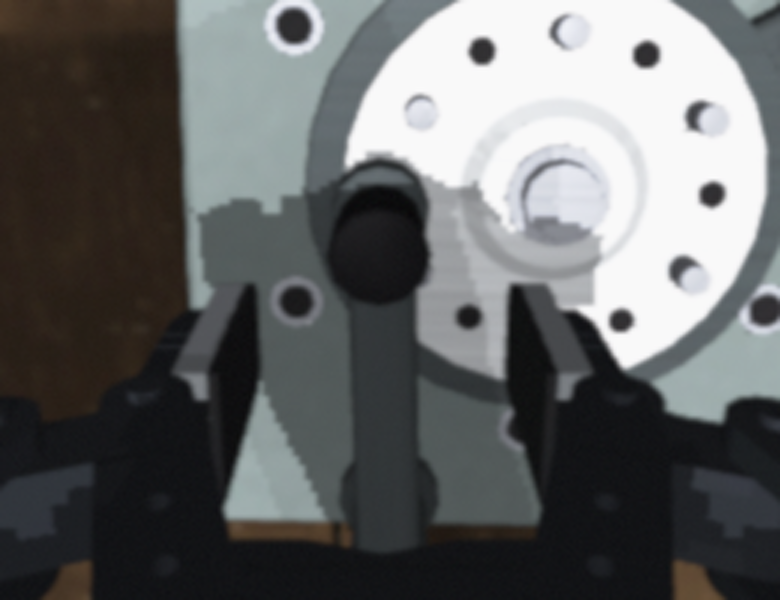

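Request:
{"method": "play_rows", "body": {"increments": "0.02 0 0 0;0.02 0 0 0;0.01 0 0 0;0 0 0 0"}}

```text
clock: 7.3
position: [0.5199, 0.0766, 0.0684]
ee_rot: [0.517, 0.485, -0.494, 0.503]
ft_force: [-0.4, 0.1, 0.2]
grip_width: 0.549
```

Run:
```python
from h import *
o=get_obs();go([.519,.0765,.065],o=o);print(o['ft_force'])
c=camera('wrist');crop(c,'w9.png',130,130,390,330,3)
s=camera('scene');crop(s,'s9.png',210,130,290,210,8)
```

```text
pos [0.5199 0.0766 0.0684] shift tool [ 0.0033 -0.0011  0.0002]
M [[0.041, 0.999, -0.023], [0.005, -0.024, -1.0], [-0.999, 0.041, -0.006]] yaw z -1.594228854495413
[-0.37664036  0.05992535  0.2365744 ]
```

View pics/s9.png

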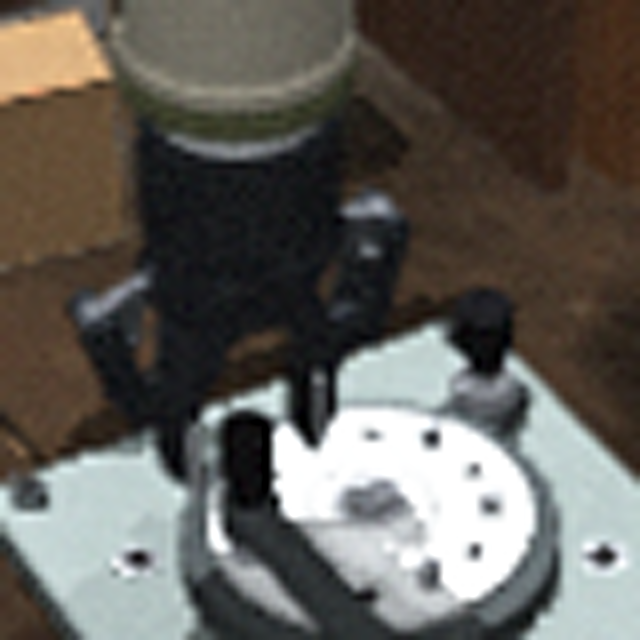

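View pics/w9.png

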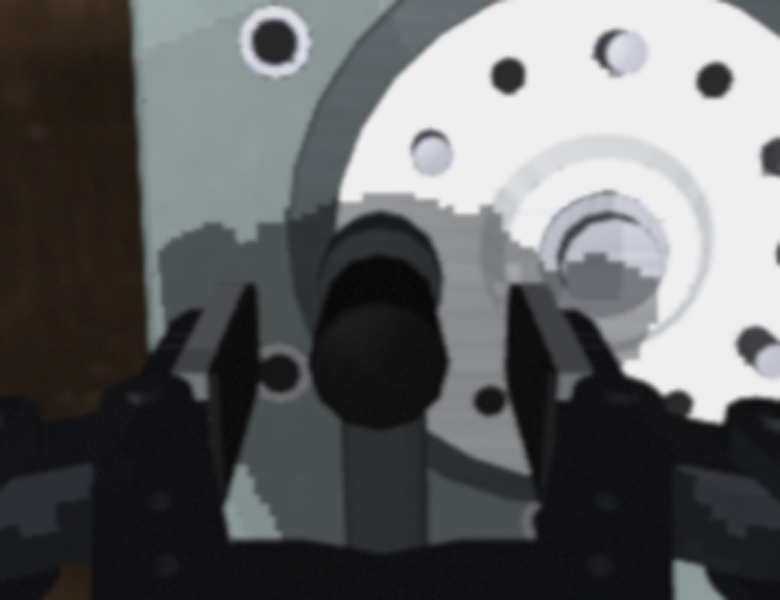

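Request:
{"method": "play_rows", "body": {"increments": "0.001 -0.001 0 0;0 0 0 0;0 0 0 0;0 0 0 0;0 0 0 0", "hand": 1, "squeeze": 30}}

```text
clock: 7.9
position: [0.5204, 0.077, 0.0701]
ee_rot: [0.518, 0.484, -0.493, 0.504]
ft_force: [1.1, 1.3, -4.7]
grip_width: 0.269
```

Request:
{"method": "play_rows", "body": {"increments": "0 -0.0007 -0.0125 -0.1;0 -0.0007 -0.0125 -0.1;0.001 -0.0007 -0.0125 -0.1;0.001 -0.0007 -0.0125 -0.1"}}

```text
clock: 8.3
position: [0.511, 0.1253, 0.0698]
ee_rot: [0.405, 0.574, -0.386, 0.598]
ft_force: [-10.3, -3.4, 17.1]
grip_width: 0.27
```

```bash
python3 ang.py
```

```text
tcp r,ang 0.1275640082109882 0.3937273575619295 ypaw y-axis 0.38368076691099456 z 0.06975373555061412 [-10.3324174   -3.36139798  17.05610442] [ 0.26401403  0.27042566 -0.67014949  1.88612761  0.21260806  1.00985487
 -1.68268162] 8.3
```

Request:
{"method": "play_rows", "body": {"increments": "-0.001 -0.001 -0.0125 -0.1;-0.001 -0.001 -0.0125 -0.1;0 -0.001 -0.0125 -0.1;0 -0.001 -0.0125 -0.1;0 -0.0007 -0.0125 -0.1;0 0 0 0;0 0 0 0"}}

```text
clock: 9.0
position: [0.4702, 0.1774, 0.0703]
ee_rot: [0.237, 0.655, -0.224, 0.682]
ft_force: [1.5, 0.0, -4.9]
grip_width: 0.273
```

```bash
python3 ang.py
```

```text
tcp r,ang 0.12699251674476866 0.9196290386529119 ypaw y-axis 0.9066089724106885 z 0.07029057252734675 [ 1.50553886  0.00696205 -4.89537242] [ 0.26103443  0.24008635 -0.791311    1.93672095  0.22077827  1.0061696
 -1.29289154] 9.0
```

Request:
{"method": "play_rows", "body": {"increments": "0 0 0 0;0 0 0 0;-0.02 0 0 0;-0.04 0 0 0;-0.04 0 0 0;-0.01 0 0 -0.13;0 0 0 -0.13;0 0 0 -0.13;0 0 0 -0.13;0 0 0 -0.13;0 0 0 0", "hand": -0.1}}

```text
clock: 10.1
position: [0.4709, 0.1752, 0.189]
ee_rot: [0.003, 0.689, 0.001, 0.725]
ft_force: [1.1, -0.6, 0.6]
grip_width: 0.55
```

Run:
```python
from h import *
o=get_obs();go([.5628,-.065,.15],o=o);print(o['joint_pos'],o['clock'],o['ft_force'])
```

```text
pos [0.4709 0.1752 0.189 ] shift tool [ 0.0422 -0.2402  0.0904]
M [[0.052, 0.002, 0.999], [0.006, 1.0, -0.003], [-0.999, 0.006, 0.052]] yaw z -0.0026318375993471307
[ 0.36426925  0.09279121 -0.85536107  1.80347884  0.09406518  1.22990854
 -0.5191008 ] 10.1 [ 1.05697594 -0.61008754  0.55553925]
```

Request:
{"method": "play_rows", "body": {"increments": "0 -0.04 0.015 0;0 -0.04 0.015 0;0 -0.04 0.015 0;0 -0.04 0.015 0;0 -0.04 0.015 0;0 -0.04 0.015 0;0 0 0 0;0 0 0 0"}}

```text
clock: 10.9
position: [0.5627, -0.076, 0.1939]
ee_rot: [0.016, 0.687, -0.011, 0.727]
ft_force: [0.8, 1.3, -0.5]
grip_width: 0.554
```

Run:
```python
from h import *
o=get_obs();go([.5628,-.065,.043],o=o);print(o['joint_pos'],o['clock'],o['ft_force'])
c=camera('wrist');print(proj(c,[[.5628,-.065,.09],[.5628,-.065,.067]],o)); cv2.imwrite('pics/w10.png',c['img'])
c=camera('top');crop(c,'t10.png',180,120,340,250,5)
c=camera('scene');crop(c,'s10.png',190,120,330,250,5)
```

```text
pos [ 0.5627 -0.076   0.1939] shift tool [ 0.1507  0.0098 -0.0089]
M [[0.057, 0.038, 0.998], [0.006, 0.999, -0.039], [-0.998, 0.008, 0.057]] yaw z -0.03890079459374396
[ 0.6223927   0.22379432 -0.64384095  1.65310339  0.13518898  1.25368111
 -0.08292893] 10.9 [ 0.7773993   1.29840739 -0.51533971]
[[251.52082712 172.66053861]
 [250.76811762 168.73263509]]
```

View pics/w10.png

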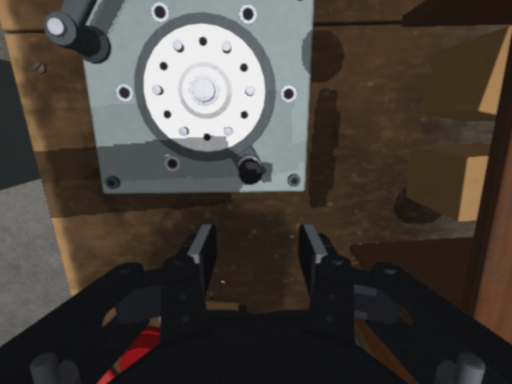

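View pics/t10.png

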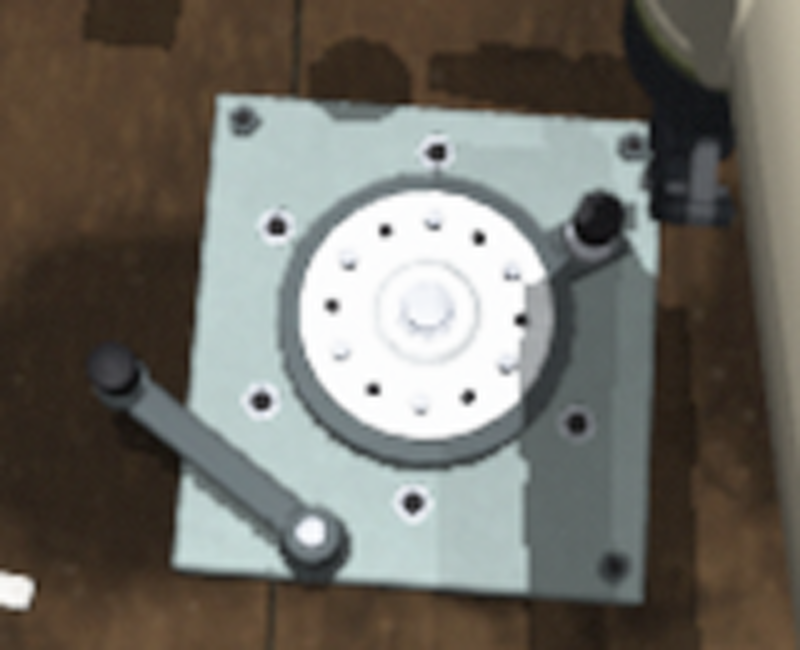

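View pics/s10.png

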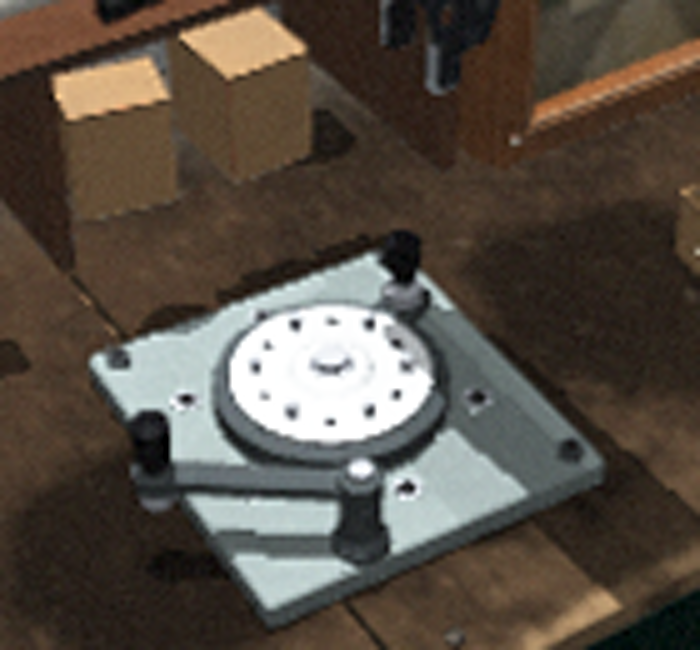

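Request:
{"method": "play_rows", "body": {"increments": "0.03 0.01 -0.002 0;0.04 0 -0.002 0;0.02 0 -0.002 0;0 0 0 0"}}

```text
clock: 11.45
position: [0.5627, -0.0583, 0.1037]
ee_rot: [0.013, 0.685, -0.009, 0.728]
ft_force: [-0.5, 0.4, 0.5]
grip_width: 0.545
```

Run:
```python
from h import *
o=get_obs();go([.5628,-.065,.043],o=o);print(o['ft_force'])
c=camera('wrist');print(proj(c,[[.5628,-.065,.09],[.5628,-.065,.067]],o)); cv2.imwrite('pics/w11.png',c['img'])
```

```text
pos [ 0.5627 -0.0583  0.1037] shift tool [ 0.0605 -0.007  -0.0034]
M [[0.062, 0.031, 0.998], [0.005, 1.0, -0.031], [-0.998, 0.007, 0.062]] yaw z -0.03104363040781658
[-0.45099532  0.42675852  0.5184638 ]
[[256.9369828  219.31833439]
 [255.22702153 209.23481357]]
```

View pics/w11.png

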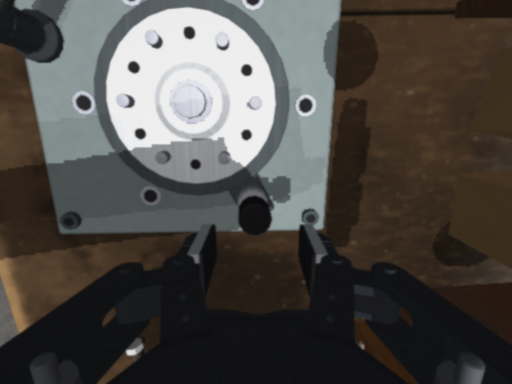

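Request:
{"method": "play_rows", "body": {"increments": "0.02 -0.007 -0.002 0;0.02 0 -0.001 0;0.015 0 -0.001 0;0 0 0 0;0 0 0 0"}}

```text
clock: 12.0
position: [0.5676, -0.063, 0.0562]
ee_rot: [0.012, 0.681, -0.009, 0.733]
ft_force: [0.2, 0.3, 0.0]
grip_width: 0.548
```

Run:
```python
from h import *
o=get_obs();go([.5628,-.065,.043],o=o);print(o['ft_force'])
c=camera('wrist');cv2.imwrite('pics/w12.png',c['img'])
```

```text
pos [ 0.5676 -0.063   0.0562] shift tool [ 0.0128 -0.0022 -0.0057]
M [[0.073, 0.029, 0.997], [0.003, 1.0, -0.029], [-0.997, 0.005, 0.073]] yaw z -0.029133329247085036
[0.17751081 0.2658214  0.03537005]
```

View pics/w12.png

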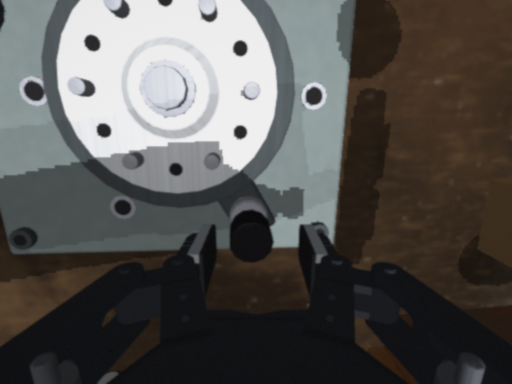

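Request:
{"method": "play_rows", "body": {"increments": "0.012 -0.002 -0.005 0;0 0 0 0;0 0 0 0"}}

```text
clock: 12.35
position: [0.5642, -0.0651, 0.0448]
ee_rot: [0.011, 0.68, -0.009, 0.733]
ft_force: [-0.5, 0.4, 0.6]
grip_width: 0.551
```

Request:
{"method": "play_rows", "body": {"increments": "0 0 0 0;0 0 0 0;0 0 0 0;0 0 0 0;0 0 0 0", "hand": 1, "squeeze": 50}}

```text
clock: 12.85
position: [0.5644, -0.0652, 0.0454]
ee_rot: [0.011, 0.679, -0.009, 0.734]
ft_force: [0.2, 0.7, 1.2]
grip_width: 0.28
```

Run:
```python
from h import *
o=get_obs();go([.5628,-.065,.043],o=o);print(o['ft_force'],o['joint_pos'])
c=camera('scene');crop(c,'s12.png',210,130,310,210,7)
```

```text
pos [ 0.5644 -0.0652  0.0454] shift tool [ 0.0023  0.0002 -0.0017]
M [[0.076, 0.029, 0.997], [0.002, 1.0, -0.03], [-0.997, 0.004, 0.076]] yaw z -0.02959568429691179
[0.1679839  0.72612612 1.18842822] [ 0.56875041  0.36098996 -0.61843293  1.83426681  0.25394277  0.94631511
 -0.18264656]
```

View pics/s12.png

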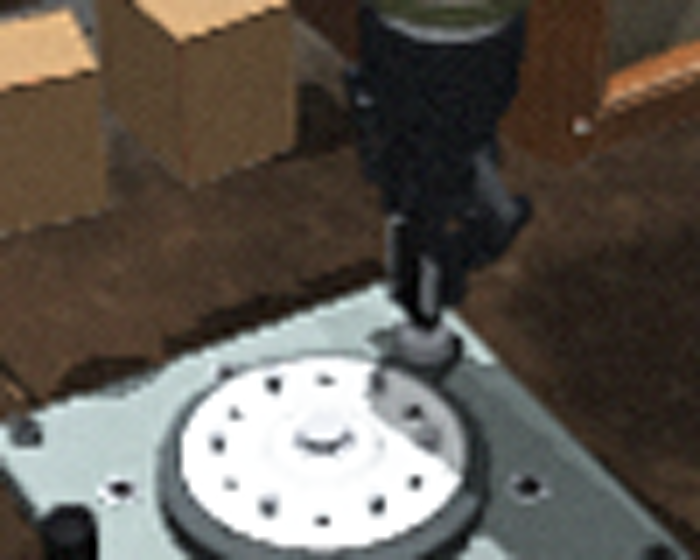

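Request:
{"method": "play_rows", "body": {"increments": "-0.007 0 0.0005 0;-0.006 0 0.0005 0;0 0 0 0;0 0 0 0"}}

```text
clock: 13.3
position: [0.5632, -0.0656, 0.0581]
ee_rot: [0.012, 0.68, -0.009, 0.733]
ft_force: [2.4, -1.6, -7.0]
grip_width: 0.276
```

Run:
```python
from h import *
o=get_obs();go([.5628,-.065,.058],o=o);print(o['ft_force'],o['grip_width'])
c=camera('scene');crop(c,'s13.png',210,130,310,210,7)
```

```text
pos [ 0.5632 -0.0656  0.0581] shift tool [ 0.0001  0.0006 -0.0005]
M [[0.074, 0.03, 0.997], [0.002, 1.0, -0.03], [-0.997, 0.004, 0.074]] yaw z -0.029881797173738504
[ 2.39081107 -1.58642489 -6.96427552] 0.2756480863013167
```

View pics/s13.png

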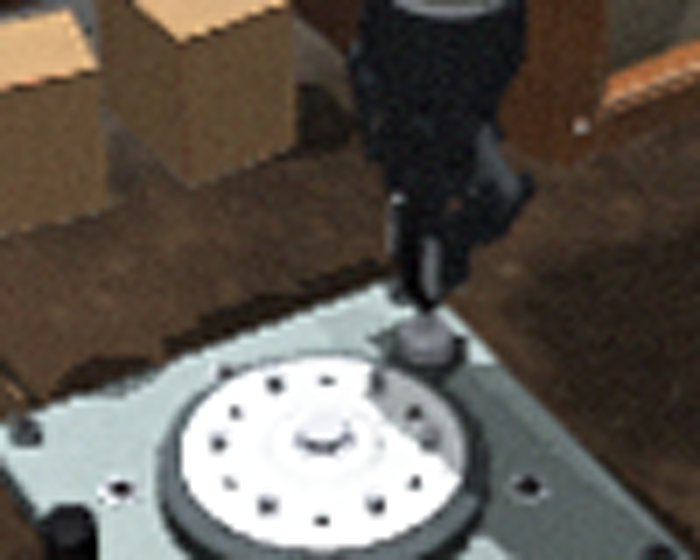

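```bash
cat > arc.py <<'E'
from h import *
import sys
C=np.array([.5162,.0219]); A0=-1.0867
o=get_obs();p=o['position'][:2]-C; a=np.arctan2(p[1],p[0]); r=np.hypot(*p)
print("turn",A0-a,"r",r,"z",o['position'][2],o['ft_force'],o['grip_width'],o['clock'])
M=Rt.from_quat(o["ee_rot"]).as_matrix()
n=int(sys.argv[1]); end=A0-float(sys.argv[2]); zt=float(sys.argv[3])
prev=o['position']
for i in range(1,n+1):
    b=a+(end-a)*i/n; q=np.array([C[0]+.098*np.cos(b),C[1]+.098*np.sin(b),prev[2]+(zt-o['position'][2])/n])
    print(np.round(M.T@(q-prev),4)); prev=q
print("tilt",np.round(M[:,0],3))
E
python3 arc.py 10 1.047 .058
```

```text
turn -0.00899062579122556 r 0.09937206339817506 z 0.05815713391625241 [ 1.29426531  0.04687638 -7.11644139] 0.2797340423416621 13.35
[-0.0007 -0.0035 -0.0099]
[-0.0007 -0.0037 -0.0096]
[-0.0007 -0.0026 -0.01  ]
[-0.0007 -0.0016 -0.0102]
[-0.0008 -0.0005 -0.0103]
[-0.0007  0.0006 -0.0103]
[-0.0007  0.0017 -0.0102]
[-0.0007  0.0028 -0.0099]
[-0.0007  0.0038 -0.0096]
[-0.0006  0.0048 -0.0091]
tilt [ 0.074  0.002 -0.997]
```

Request:
{"method": "play_rows", "body": {"increments": "-0.0007 -0.0045 -0.0095 0;-0.0007 -0.0037 -0.0096 0;-0.0007 -0.0026 -0.01 0"}}

```text
clock: 13.65
position: [0.5332, -0.0753, 0.0577]
ee_rot: [0.012, 0.68, -0.009, 0.733]
ft_force: [0.5, 0.6, -5.3]
grip_width: 0.279
```

```bash
python3 arc.py 6 1.0 .058
```

```text
turn 0.3112153906805848 r 0.098716423899678 z 0.05774011947915191 [ 0.48563782  0.57786974 -5.30431737] 0.2793597440263263 13.65
[-0.0009 -0.0009 -0.0112]
[-0.0009 -0.0003 -0.0112]
[-0.0009  0.001  -0.0112]
[-0.0009  0.0022 -0.011 ]
[-0.0008  0.0035 -0.0107]
[-0.0008  0.0047 -0.0102]
tilt [ 0.075  0.003 -0.997]
```

Request:
{"method": "play_rows", "body": {"increments": "-0.0009 -0.0009 -0.0112 0;-0.0009 -0.0003 -0.0112 0;-0.0009 0.001 -0.0112 0;-0.0009 0.0022 -0.011 0;-0.0008 0.0035 -0.0107 0"}}

```text
clock: 14.15
position: [0.473, -0.0658, 0.0581]
ee_rot: [0.012, 0.679, -0.008, 0.734]
ft_force: [5.5, 5.6, -6.4]
grip_width: 0.276
```

```bash
python3 arc.py 2 1.047 .058
```

```text
turn 0.9412829874120487 r 0.09778810664734651 z 0.05813241818487418 [ 5.50136122  5.60131921 -6.44214756] 0.27591208832054437 14.15
[-0.0003  0.0021 -0.0047]
[-0.0003  0.0025 -0.0045]
tilt [ 0.077  0.005 -0.997]
```

Request:
{"method": "play_rows", "body": {"increments": "-0.0003 0.0022 -0.0047 0;-0.0003 0.0025 -0.0045 0;0 0 0 0"}}

```text
clock: 14.45
position: [0.4618, -0.0583, 0.0587]
ee_rot: [0.011, 0.679, -0.007, 0.734]
ft_force: [1.8, 2.6, -6.2]
grip_width: 0.277
```

```bash
python3 arc.py 1 1.047 .046
```

```text
turn 1.0801295881309376 r 0.09689229052898894 z 0.0586965638973307 [ 1.76110843  2.55311609 -6.21105777] 0.2768206029972891 14.45
[ 0.0128 -0.0027  0.0012]
tilt [ 0.078  0.005 -0.997]
```

Request:
{"method": "play_rows", "body": {"increments": "0 -0.0027 0.002 0;0 0 0 0;0 0 0 0"}}

```text
clock: 14.75
position: [0.464, -0.0597, 0.059]
ee_rot: [0.011, 0.679, -0.006, 0.734]
ft_force: [3.0, 2.9, -6.0]
grip_width: 0.279
```

```bash
python3 arc.py 1 1.047 .046
```

```text
turn 1.0531691799448977 r 0.09690967473650981 z 0.05903881538222531 [ 3.02964522  2.91913443 -5.99137003] 0.27861327261244667 14.75
[ 0.013  -0.0014 -0.0011]
tilt [ 0.079  0.006 -0.997]
```

Lower with the grip held.

Request:
{"method": "play_rows", "body": {"increments": "0.005 -0.0003 -0.0004 0;0.005 0 -0.0004 0;0 0 0 0"}}

```text
clock: 15.05
position: [0.4651, -0.0605, 0.0483]
ee_rot: [0.011, 0.678, -0.006, 0.735]
ft_force: [4.3, 2.8, -7.2]
grip_width: 0.281
```

```bash
python3 arc.py 1 1.047 .046
```

```text
turn 1.0393274380271245 r 0.09700884661129355 z 0.04831808070134172 [ 4.3047063   2.77263639 -7.1546429 ] 0.28148457243481717 15.05
[ 0.0022 -0.0005 -0.0013]
tilt [ 0.081  0.006 -0.997]
```

Request:
{"method": "play_rows", "body": {"increments": "0.003 0 0 0;0 0 0 0"}}

```text
clock: 15.25
position: [0.4663, -0.0611, 0.0454]
ee_rot: [0.011, 0.677, -0.006, 0.735]
ft_force: [0.9, 1.9, 3.0]
grip_width: 0.279
```

Request:
{"method": "play_rows", "body": {"increments": "0 0 0 0;0 0 0 0;0 0 0 0;0 0 0 0", "hand": 0}}

```text
clock: 15.65
position: [0.466, -0.0629, 0.0452]
ee_rot: [0.011, 0.678, -0.008, 0.735]
ft_force: [0.4, -0.1, 0.1]
grip_width: 0.496
```

Run:
```python
from h import *
o=get_obs();go([.464,-.0613,.043],o=o);print(o['ft_force'],o['joint_pos'])
c=camera('wrist');cv2.imwrite('pics/w14.png',c['img'])
c=camera('scene');crop(c,'s14.png',190,130,330,230,5)
```

```text
pos [ 0.466  -0.0629  0.0452] shift tool [ 0.002   0.0015 -0.0022]
M [[0.081, 0.026, 0.996], [0.003, 1.0, -0.026], [-0.997, 0.006, 0.081]] yaw z -0.026269130500804663
[ 0.40750795 -0.10384997  0.06898664] [ 0.68243832  0.14433254 -0.66719866  2.0753534   0.10921604  0.87384377
 -0.06894405]
```

View pics/w14.png

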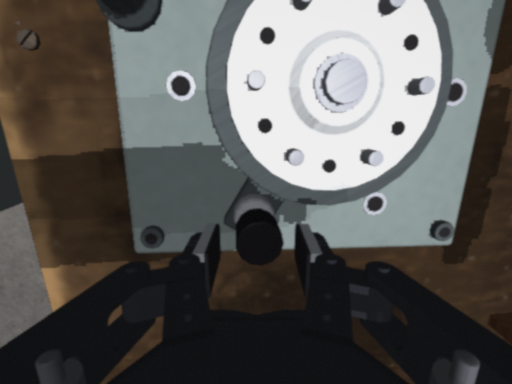

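View pics/s14.png

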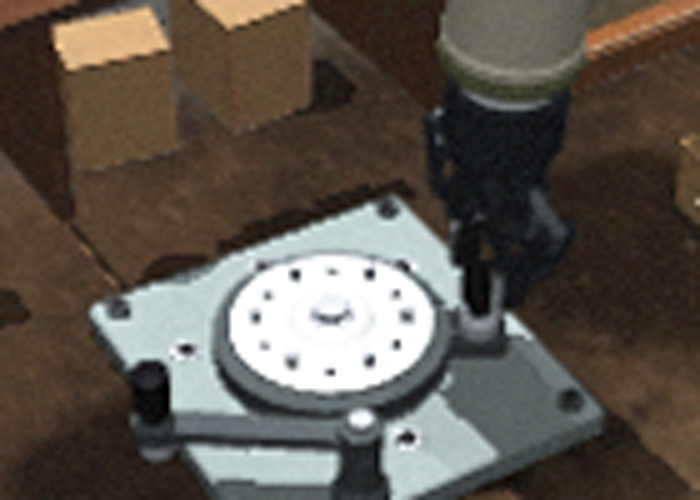

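Request:
{"method": "play_rows", "body": {"increments": "-0.01 0 0.001 0;-0.03 0 0.002 0;-0.04 0 0.003 0;-0.04 0 0.003 0;-0.03 0 0.002 0;0 0 0 0"}}

```text
clock: 16.35
position: [0.4637, -0.0624, 0.2043]
ee_rot: [0.01, 0.678, -0.006, 0.735]
ft_force: [0.2, -0.3, -1.1]
grip_width: 0.498
```

Run:
```python
from h import *
o=get_obs();go([.47,.1765,.19],o=o);print(o['joint_pos'],o['clock'])
c=camera('wrist');print(proj(c,[[.464,-.0613,.09]],o)); cv2.imwrite('pics/w15.png',c['img'])
c=camera('top');crop(c,'t15.png',180,120,340,250,5)
c=camera('scene');crop(c,'s15.png',190,130,330,230,5)
```

```text
pos [ 0.4637 -0.0624  0.2043] shift tool [ 0.016   0.2389 -0.0006]
M [[0.081, 0.023, 0.996], [0.005, 1.0, -0.024], [-0.997, 0.007, 0.081]] yaw z -0.02369674076040448
[ 0.73819325 -0.06093883 -0.65865003  1.88880268 -0.05180914  1.22110145
  0.0713371 ] 16.35
[[249.25088209 179.54179536]]
```

View pics/w15.png

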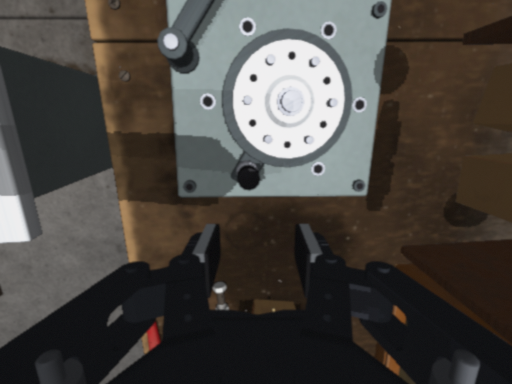

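View pics/s15.png

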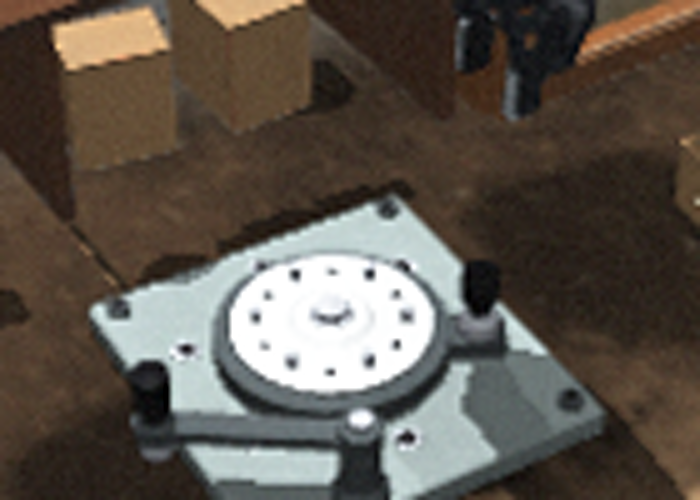

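View pics/t15.png

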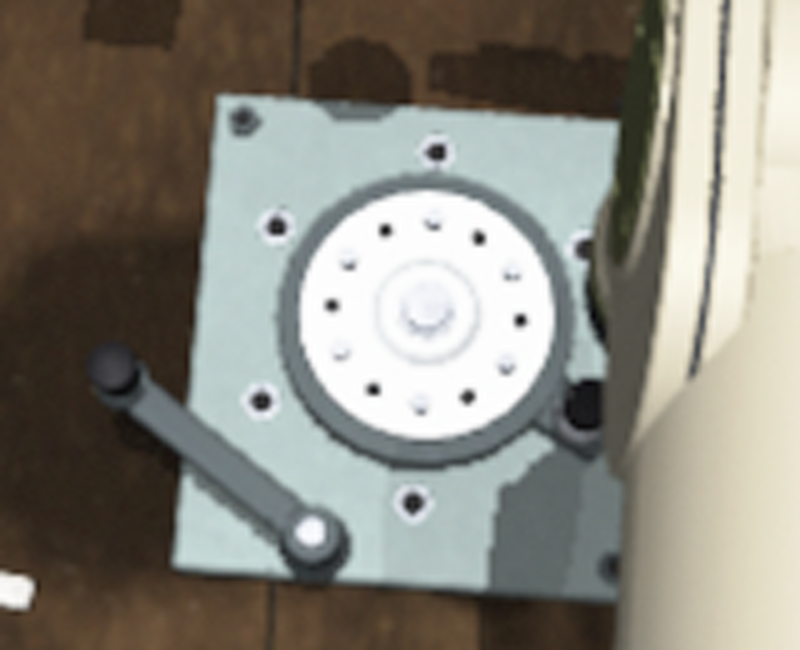

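Request:
{"method": "play_rows", "body": {"increments": "0 0.04 0 0;0 0.04 0 0;0 0.04 0 0;0 0.04 0 0;0 0.04 0 0;0 0.03 0 0;0 0 0 0.13;0 0 0 0.13;0 0 0 0.13;0 0 0 0.13;0 0 0 0.11;0 0 0 0", "hand": -0.1}}

```text
clock: 17.7
position: [0.4562, 0.176, 0.186]
ee_rot: [0.243, 0.652, -0.225, 0.682]
ft_force: [0.5, -0.3, 0.5]
grip_width: 0.551
```

Run:
```python
from h import *
o=get_obs();go([.469,.1765,.12],o=o);print(o['joint_pos'],o['clock'])
c=camera('wrist');print(proj(c,[[.469,.1765,.12]],o)); cv2.imwrite('pics/w16.png',c['img'])
```

```text
pos [0.4562 0.176  0.186 ] shift tool [0.0666 0.0059 0.0076]
M [[0.047, 0.624, 0.78], [0.01, 0.78, -0.625], [-0.999, 0.037, 0.031]] yaw z -0.675940014631047
[ 0.44129515  0.06685274 -0.92967323  1.833147    0.07124591  1.22288167
 -1.18420987] 17.7
[[265.42244151 185.15828954]]
```

View pics/w16.png

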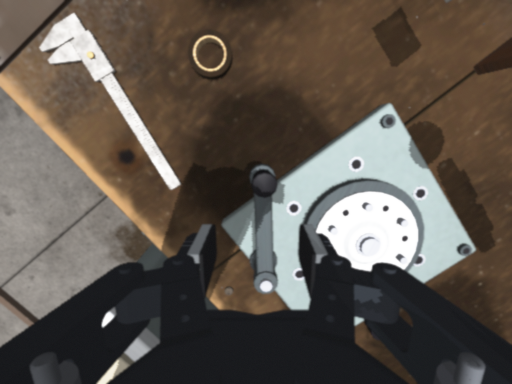

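Request:
{"method": "play_rows", "body": {"increments": "0.03 0.007 0.0075 0;0.037 0 0 0;0 0 0 0;0 0 0 0"}}

```text
clock: 18.15
position: [0.4694, 0.1775, 0.1176]
ee_rot: [0.237, 0.655, -0.22, 0.683]
ft_force: [0.3, -0.7, 0.3]
grip_width: 0.554
```

Run:
```python
from h import *
o=get_obs();go([.470,.1775,.07],o=o)
c=camera('wrist');print(proj(c,[[.47,.1775,.12]],o)); crop(c,'w17.png',130,130,390,330,3)
```

```text
pos [0.4694 0.1775 0.1176] shift tool [ 0.0475 -0.0013 -0.001 ]
M [[0.046, 0.611, 0.79], [0.01, 0.791, -0.612], [-0.999, 0.036, 0.03]] yaw z -0.6588637271859076
[[257.9994982  217.91399226]]
```

View pics/w17.png

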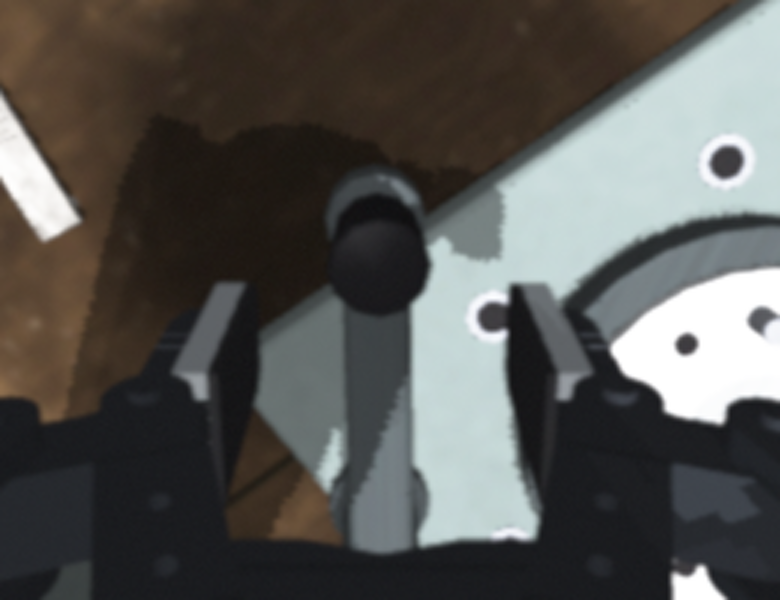

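Centred the same as before. Descend and grip.

Request:
{"method": "play_rows", "body": {"increments": "0.02 -0.001 -0.001 0;0.02 0 0 0;0.007 0 0 0;0 0 0 0;0 0 0 0"}}

```text
clock: 18.7
position: [0.4741, 0.1785, 0.077]
ee_rot: [0.237, 0.652, -0.218, 0.686]
ft_force: [-1.0, -0.2, 1.2]
grip_width: 0.548
```

Request:
{"method": "play_rows", "body": {"increments": "0 0 0 0;0 0 0 0;0 0 0 0;0 0 0 0;0 0 0 0", "hand": 1, "squeeze": 30}}

```text
clock: 19.2
position: [0.4749, 0.1788, 0.0789]
ee_rot: [0.238, 0.651, -0.217, 0.687]
ft_force: [0.7, 1.4, -4.5]
grip_width: 0.263
```

```bash
python3 ang.py
```

```text
tcp r,ang 0.13103626756850903 0.897462377198569 ypaw y-axis 0.91597902244055 z 0.07894027576406251 [ 0.65339009  1.43820805 -4.49629755] [ 0.36407603  0.25149681 -0.90580628  1.92832075  0.25538066  1.01428967
 -1.3072435 ] 19.2
```

Request:
{"method": "play_rows", "body": {"increments": "0 -0.001 0.0125 0.1;0 -0.001 0.0125 0.1;0 -0.001 0.0125 0.1;0 -0.001 0.0125 0.1;0 -0.001 0.0125 0.1"}}

```text
clock: 19.7
position: [0.513, 0.1305, 0.0791]
ee_rot: [0.405, 0.575, -0.373, 0.605]
ft_force: [3.3, 1.0, -6.6]
grip_width: 0.266
```

```bash
python3 ang.py
```

```text
tcp r,ang 0.13142644698827557 0.4238983629624752 ypaw y-axis 0.40589863005500204 z 0.07914675074029093 [ 3.32978783  1.04619316 -6.55583363] [ 0.36350452  0.27350391 -0.78587588  1.88311296  0.2386656   1.01348045
 -1.6844318 ] 19.7
```

Request:
{"method": "play_rows", "body": {"increments": "0 -0.001 0.0125 0.1;0 -0.001 0.0125 0.1;0 -0.001 0.0125 0.1;0 -0.001 0.011 0.08;0 0 0 0"}}

```text
clock: 20.2
position: [0.5246, 0.0789, 0.0792]
ee_rot: [0.517, 0.489, -0.478, 0.514]
ft_force: [-0.1, -0.5, -3.7]
grip_width: 0.268
```

```bash
python3 ang.py
```

```text
tcp r,ang 0.13144645080147085 0.019022409604333074 ypaw y-axis 0.006650352232389968 z 0.07921788055545137 [-0.10529765 -0.46104885 -3.72371207] [ 0.39365342  0.25413283 -0.70042077  1.88689474  0.19953354  1.00130195
 -1.9521167 ] 20.2
```

Request:
{"method": "play_rows", "body": {"increments": "0 0 0.004 0.01;0 0 0.003 0;0 0 0 0"}}

```text
clock: 20.5
position: [0.5246, 0.0739, 0.0793]
ee_rot: [0.519, 0.488, -0.479, 0.513]
ft_force: [1.7, 1.3, -4.2]
grip_width: 0.264
```

```bash
python3 ang.py
```

```text
tcp r,ang 0.131414023608762 -0.018834348315506688 ypaw y-axis 0.0025103873883166143 z 0.07930534380387412 [ 1.65666796  1.25910278 -4.16984774] [ 0.40358281  0.25138635 -0.69831462  1.88919967  0.19410742  0.99950381
 -1.94188535] 20.5
```

Request:
{"method": "play_rows", "body": {"increments": "0 0 0.004 0;0 0 0.003 0"}}

```text
clock: 20.7
position: [0.5247, 0.0726, 0.0794]
ee_rot: [0.52, 0.491, -0.475, 0.513]
ft_force: [2.8, 14.6, -7.3]
grip_width: 0.263
```

```bash
python3 ang.py
```

```text
tcp r,ang 0.1315414207203233 -0.02859614567141142 ypaw y-axis 0.00810245972507108 z 0.07936458515930395 [ 2.81506593 14.56577208 -7.27837803] [ 0.41287524  0.24956173 -0.69965868  1.89134286  0.18524462  0.99515479
 -1.92389998] 20.7
```

Against the stop (14.6 N reaction). Release and lift.

Request:
{"method": "play_rows", "body": {"increments": "0 0 0 0;0 0 0 0;0 0 0 0;0 0 0 0", "hand": -0.1}}

```text
clock: 21.1
position: [0.5248, 0.0727, 0.0799]
ee_rot: [0.519, 0.492, -0.475, 0.514]
ft_force: [-0.6, 0.6, -0.0]
grip_width: 0.546
```

Run:
```python
from ang import *
c=camera('wrist'); crop(c,'w18.png',130,130,390,330,3)
```

```text
tcp r,ang 0.13168330425447664 -0.02822607353476622 ypaw y-axis 0.011378199395650565 z 0.07992965688233954 [-0.59464879  0.56568876 -0.01939782] [ 0.41256796  0.24895049 -0.69986581  1.89067011  0.18562556  0.99621443
 -1.92125954] 21.1
```

View pics/w18.png

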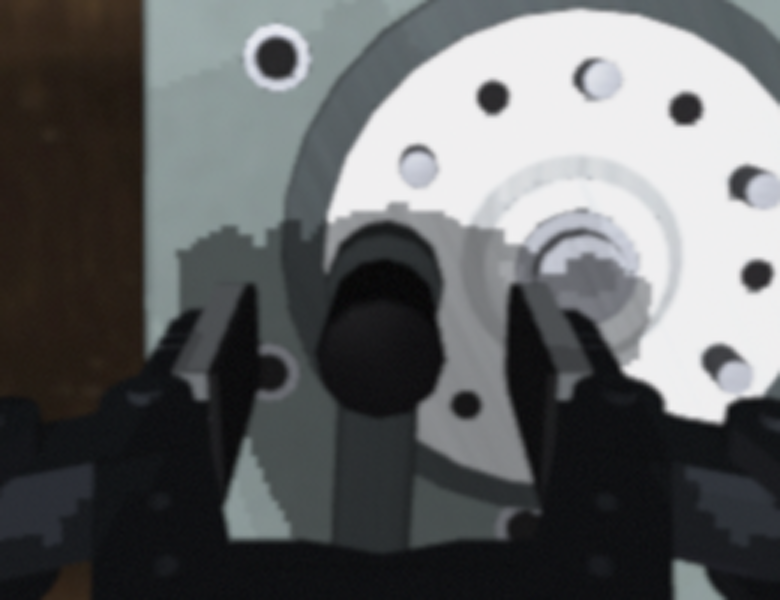

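Request:
{"method": "play_rows", "body": {"increments": "-0.02 0 0 0;-0.04 0.001 0 0;-0.04 0.001 0 0;-0.03 0 0 0;0 0 0.04 0;0 0 0.04 0;0 0 0.045 0;0 0 0.045 0;0 0 0.045 0;0 0 0.045 0;0 0 0 0;0 0 0 0"}}

```text
clock: 22.35
position: [0.5208, -0.2019, 0.2117]
ee_rot: [0.517, 0.49, -0.475, 0.516]
ft_force: [-0.3, 0.7, -0.3]
grip_width: 0.55
```

Run:
```python
from h import *
o=get_obs();print(o['position'],o['clock'],o['joint_velocities'])
c=camera('top');crop(c,'t20.png',180,120,340,250,5);cv2.imwrite('pics/t20f.png',c['img'])
s=camera('scene');crop(s,'s20.png',190,130,330,250,5)
C=np.array([.5162,.0219]);
print((proj(c,[[.464,-.0613,.09],[.5187,.0766,.12]])-[180,120])*5+2,(proj(s,[[.464,-.0613,.09],[.5187,.0766,.12]])-[190,130])*5+2)
```

```text
[ 0.52081464 -0.20188997  0.21171638] 22.35 [ 0.04036372  0.01791232  0.03384961 -0.01389618  0.02460834  0.00049408
  0.01510207]
[[593.347683   399.52927233]
 [321.12615029 270.00094258]] [[477.98282275 270.10282479]
 [249.36916427 264.25219769]]
```

View pics/t20.png

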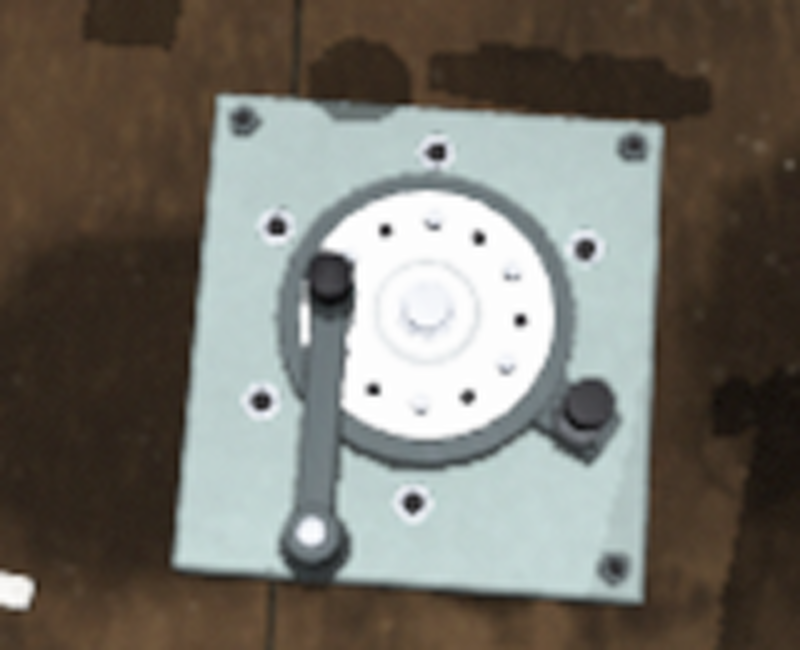

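View pics/s20.png

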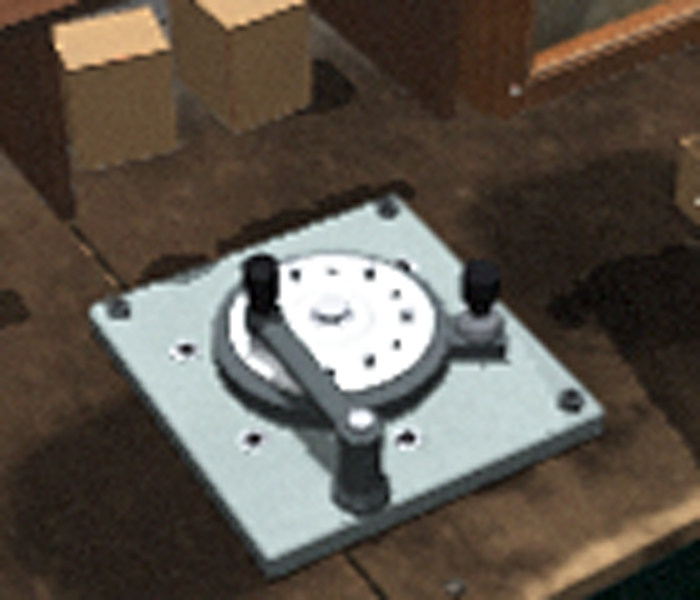

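View pics/t20f.png

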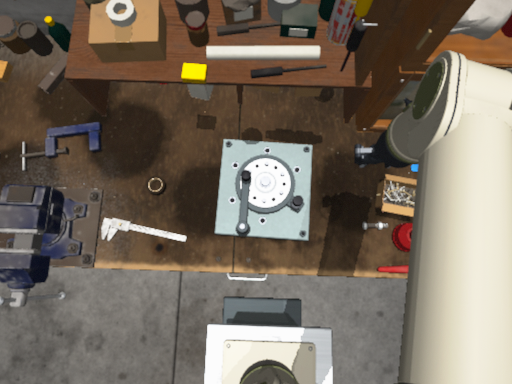

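Request:
{"method": "play_rows", "body": {"increments": "0 0 0 0;0 0 0 0;0 0 0 0"}}

```text
clock: 22.75
position: [0.5214, -0.198, 0.2122]
ee_rot: [0.516, 0.492, -0.473, 0.518]
ft_force: [-0.4, -0.4, 0.4]
grip_width: 0.548
```

```bash
python3 -c "
from workcell import workorder
print(workorder.hand_in())"
```

```text
the job is handed in; nothing more can be done
None
```

I moved the fixture on by one hole, and the job was handed in at about 22.8 s. `hand_in` gives no verdict, so I don't know how it was judged.

**What I did:**
- Swung the guide out to about 0.92 rad.
- Gripped the knob and lifted the pin about 12.7 mm.
- Turned the table clockwise along the arc, going past the hole to about 1.08 rad by my estimate and then bringing it back.
- Lowered the pin into the -120° hole.
- Swung the guide back in until it pushed back with about 15 N at its stop, then let go and moved clear.

**Last checks:**
- **Pin:** after lowering, the hand was at the same height as when it first gripped the knob with the pin down (z 0.0454 m both times). In the final pictures the knob is over the -120° hole at its pin-down height, within about a pixel.
- **Guide:** its final angle in the pictures is about 0, against about 0.04 rad at the start.
- **Loose tools:** the caliper, tape roll and bolt look unmoved in the top view.

**What disagreed or failed:**
- **Fingertip offset:** the fingertips were about 25–30 mm farther back than `manip.finger_overhang` (0.008 m) says. My first swing and my first grip on the handle closed above it and moved nothing. I then worked from the offset seen in the pictures.
- **Tool tilt:** the tool drifted up to about 4.5° off vertical during the moves. I left it uncorrected, and it caused no visible trouble.

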